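# Dock the e-bike battery and switch on the tester

## Task

Push the loose e-bike battery pack along the bench, contact end first, fully home against the contact block between the two guides of the test dock, and only then turn the lever of the isolator a quarter turn clockwise, all the way from off to on. The pack must slide on the bench, not be lifted or tipped, and everything else on the bench is to be left where it stands.

Things in the scene. Friction and masses are not known exactly. Their poses are not given: they have to be found in the camera images.
- pack: the battery pack: loose black block, 120 (x) x 96 (y) x 58 (z) mm, under 1 kg, too wide to grasp. Origin at the centre of its underside; z up; +x points out of its contact end (grey face, two brass contacts; on top, a brass stripe near that end and a white label nearer the other). Starts in front of the isolator, contact end roughly away from the robot
- pack_nose (a point): point at the foot of the pack's contact end face, middle of its width (pack x = +60 mm, z = 0)
- dock: the test dock, fixed to the bench, left or right: grey contact block (48 mm high) and two aluminium guides (24 mm high), no floor. Origin on the bench; +x into the dock: a pack that is home has the pose of the dock. Block face at x = +60 mm. Guides from x = +60 to -14 mm, 108 mm apart inside, then flaring to 132 mm at x = -42 mm; 77 mm overall half width
- isolator: the isolator, fixed to the bench across the bench from the dock: grey box 84 (x) x 94 (y) x 48 (z) mm with a black lever on top; a 6 mm dark disc of 26 mm radius lies under the lever. Origin at the centre of its underside; z up
- lever_axis (a point): point on the lever's vertical turning axis, 69 mm above the bench (half the height of the lever)
- lever_tip (a point): point on the lever's arm, 55 mm out from the axis, at half its height. The arm is a straight one-sided black bar 14 mm wide, 24 mm high (from 57 to 81 mm above the bench), reaching 68 mm from the axis; round hub of 18 mm radius
- lever (a joint): angle of the isolator's lever: 0 = off, the arm points along the isolator's -y (roughly to the right seen from the robot); grows clockwise seen from above; pi/2 = on, at its stop, the arm points along the isolator's -x (roughly to the robot). Stays where it is left; about 3 N at the arm turns it
- tin: bystander: white and blue can, 66 mm across, 88 mm high, origin at the centre of its underside. The tin and the carton stand in the middle of the bench, one nearer the robot and one farther, and the way for the pack is between them
- carton: bystander: cardboard box 70 (x) x 60 (y) x 80 (z) mm, origin at the centre of its underside
- tub: bystander: white open plastic tub, 100 mm across, 85 mm high, origin at the centre of its underside
- sprocket: bystander: flat steel sprocket lying on the bench, 106 mm across, 8 mm thick (hub 18 mm), origin at the centre of its underside
- spanner: bystander: steel spanner lying flat along its x, about 180 mm long, origin at the middle of its underside
- grease: bystander: small grey jar with a black cap, 56 mm across, 60 mm high, origin at the centre of its underside
- bell: bystander: domed aluminium bicycle bell, 52 mm across, 30 mm high, origin at the centre of its underside
There are look-alikes about, which are no part of the job. Leave any purple look-alike of the isolator alone.

How it is judged:
On the way, in this order (a step that is already met when the one before it is completed fails the run):
1. the pack is home in the dock, contact end against the contact block, while the isolator is still off (x of pack_nose in the frame of dock above 0.053 m and y of pack in the frame of dock between -0.012 and 0.012 m and angle between the x axis of pack and the x axis of dock, either way round below 0.1 rad and height (world z) of pack below 0.006 m and value of joint lever below 0.4 rad), for 0.2 s.
2. the isolator is on, with the pack still home (x of pack_nose in the frame of dock above 0.053 m and y of pack in the frame of dock between -0.012 and 0.012 m and angle between the x axis of pack and the x axis of dock, either way round below 0.1 rad and height (world z) of pack below 0.006 m and value of joint lever above 1.4 rad), for 0.2 s.
At the end, for the whole second after the job is handed in: The pack lies flat and at rest on the bench in the dock, its contact end within 7 mm of the contact block, within 12 mm of the dock's centre line and 0.10 rad of its direction, and the isolator's lever is within 0.17 rad of its on stop and still (all of step 2 and linear speed of pack below 0.01 m/s and velocity of joint lever between -0.1 and 0.1 rad/s); the robot touches nothing.
It fails at once if the isolator turned towards on (more than 0.5 rad) while the pack is not home in the dock (value of joint lever above 0.5 rad and not (x of pack_nose in the frame of dock above 0.048 m and y of pack in the frame of dock between -0.012 and 0.012 m and angle between the x axis of pack and the x axis of dock, either way round below 0.1 rad and height (world z) of pack below 0.006 m)).
It fails at once if the pack lifted off the bench by more than 12 mm or tipped by more than 0.2 rad (height (world z) of pack above 0.012 m or angle between pack's own z axis and vertical above 0.2 rad).
It fails at once if a bystander moved by more than 20 mm (distance of any of tin, carton, tub, sprocket, spanner, grease, bell from where it was at the start of the episode above 0.02 m).
It also fails if it takes over 72 s, if anything falls off the work surface, if the arm or the gripper's body presses on something with over 40 N, if the wrist force passes 120 N, or if a joint passes its speed limit or range.

## Robot

A 6-joint arm with a two-finger parallel gripper is mounted at the origin on the work surface. World frame = base frame: x ahead of the robot, y to its left, z up, the work surface at z = 0. Lengths are in m, angles in rad, forces in N, time in s.
With the tool pointing down it reaches from about 0.35 to 0.775 m from the base axis. Payload 7.3 kg.
Tool frame: the origin (TCP) lies on the front face of the gripper's body, between the roots of the fingers; the fingertips stand ahead of it and the grasp point (between the pads) lies 47 mm ahead of it (finger_overhang is the z of the fingertips in the tool frame, in m); z points along the fingers, y is the line along which they close (so a half turn about z gives the same grasp; the last joint's range is limited). The gripper opens to 92 mm and grips with 3 to 60 N. Pads are 19 mm wide; open, the fingers measure 130 mm over their backs; the gripper's body (75 mm by 190 mm) begins 47 mm behind the grasp point.
Start: joints at [-1.344, 0.342, 1.524, -0, 1.275, -0.146], TCP at [0.191, -0.489, 0.292] pointing down, gripper open.
Joint ranges: [-2.53, 2.53], [-0.77, 2.02], [0.04, 2.7], [-1, 4.14], [0.28, 2.66], [-3.11, 3.11]. Speed limits (rad/s): [2.57, 2.57, 3.14, 3.14, 3.14, 3.14].

## Interface

Orientations are given as [roll, pitch, yaw] about the fixed x, y, z axes, in that order (R = Rz(yaw) Ry(pitch) Rx(roll)).
In Python, from cell import * gives the robot as it stands. The module is installed in compiled form; this text tells all that it offers.
- The arm moves only by the tool arm_command, never from a script. Its argument "series" is a list of rows, each an object of numbers: "x", "y", "z": the shift along the tool's x, y, z in mm; "rx", "ry", "rz": the turn, a rotation vector about the tool's x, y, z in degrees. A call has 1 to 20 rows; each row is the pose to reach, as a shift and turn from the pose commanded when the call began, along the tool's axes at that moment; what a row does not reach only later rows make up. A row lasts 1/10 s, in which the tool goes at most 50 mm and 8.59 degrees, less where a joint would pass 70% of its speed; a pose out of reach is approached as far as the arm can. A call with a gripper value outside its range is refused whole. "hand" is the finger opening in mm, from 0 to 91.8, set as the call begins (left out, the last holds). The fingers move at their own pace and stop on an object; "squeeze" is the grip in N (left out, the last holds). Time passes only in rows, so rows that repeat a pose let the fingers close. It gives the time, the measured TCP pose, the force, the opening and the grip force at its end, in the units of the state.
- observe(): the state, without advancing time (a new reading comes with each control period).
- read_camera(name): name is "side" or "top"; returns a dict with "pixels" (384x512x3 uint8, blue, green, red), "K" (3x3 intrinsics, pixels), "rvec" (rotation vector, rad) and "tvec" (3), from world to camera coordinates, as OpenCV has them. Camera axes: x right, y down, z forward; pixel columns grow to the right and rows downward; lengths in m; the calibration is good to about 2 mm. A picture is of the moment at which its call begins. There is no depth.
- hand_in(): hands the job in; it is judged then, once.
Trained networks look in a picture, given as the dict that the camera call returned (one of the last four; its "shot" number tells which), for a name from the list of things; names that differ only in an ending like _2 or _b are one class to them, and where a whole thing is asked for, a point or a joint stands for the part that bears it (a point fixed in the world has none). Each returns a list of dicts, best first, with "confidence" (0 to 1); they miss things now and then, are a little off and sometimes report something else, mostly with a low value. They report only what shows in the picture. A call takes as long as a camera call. They do not tell look-alikes from the thing itself.
- boxes_of(picture, query): "point" ([x, y, z] in m, in world coordinates, good to about 4 mm: the middle of the surface that is visible of it).
- trace(picture, query): "pixels" (384x512 bool, what is visible of it).
- mark_of(picture, query): "point" ([x, y, z] in m, in world coordinates, good to about 4 mm: a listed point, or the origin of a listed thing).
The state is a dict: "time": time; "qpos": joint angles; "qvel": joint speeds; "joint_efforts": joint torques, N m; "tool_pos": TCP position; "tool_rot": TCP orientation; "contact_force": force on the tool from outside, world axes, zero at the start; "torque": the same for the moment, N m; "opening": finger opening in m; "grip_force": force on a finger pad.
Only numpy, scipy, OpenCV 4.12 (cv2) and the standard library are available. Lean on these libraries where they do the work, as an engineer would, in place of code of your own. Each camera call takes 0.05 s, during which the arm holds its last target. There are 200 camera calls.

## Working session

There is one attempt and no reset: what is moved stays moved. The work goes in short steps, Python scripts to look and compute and a tool call to move; the robot and the scene stay as the last step left them, time stands still between calls to the robot, and variables do not carry over. Pictures are saved under pics/ and viewed, at most 10 in all, crops included, and the job is handed in when it is done.

Besides the shell and the picture viewer there is one more tool, called after "Emit:" as a command line: name --argument value ..., lists and objects as JSON in quotes. arm_command: Moves the arm, as the interface text tells. Its arguments: {"type":"object","properties":{"series":{"type":"array"},"hand":{"type":"number"},"squeeze":{"type":"number"}},"required":["series"]}

```bash
mkdir -p pics; cat > h.py <<'E'
from cell import *
import numpy as np, cv2
def P(c,p):
    q,_=cv2.projectPoints(np.float32(p).reshape(-1,3),np.array(c['rvec']),np.array(c['tvec']),np.array(c['K']),None); return q.reshape(-1,2)
def ray(c,uv,z):
    R=cv2.Rodrigues(np.array(c['rvec']))[0]; t=np.array(c['tvec']).ravel()
    d=R.T@np.linalg.inv(np.array(c['K']))@np.array([uv[0],uv[1],1.]); o=-R.T@t
    return o+d*(z-o[2])/d[2]
E
python3 - <<'E'
from h import *
np.set_printoptions(precision=4,suppress=True)
for n in ['top','side']:
    c=read_camera(n); cv2.imwrite(f'pics/{n}0.png',c['pixels'])
    for q in ['pack','pack_nose','dock','isolator','lever_axis','lever_tip','tin','carton','tub','sprocket','spanner','grease','bell']:
        print(n,q,[(np.round(d['point'],3).tolist(),round(d['confidence'],2)) for d in mark_of(c,q)])
print(observe())
E
```

```text
top pack [([0.48, -0.31, -0.002], 0.82), ([0.371, 0.015, 0.002], 0.59)]
top pack_nose [([0.54, -0.304, -0.0], 0.9), ([0.618, -0.314, 0.067], 0.72)]
top dock [([0.372, 0.013, 0.0], 0.47)]
top isolator [([0.619, -0.26, -0.001], 0.85), ([0.634, -0.438, -0.0], 0.85), ([0.314, -0.213, 0.0], 0.64)]
top lever_axis [([0.618, -0.263, 0.069], 0.83), ([0.627, -0.44, 0.066], 0.8), ([0.312, -0.214, 0.068], 0.57), ([0.626, 0.449, 0.002], 0.22)]
top lever_tip [([0.633, -0.499, 0.066], 0.69), ([0.311, -0.269, 0.068], 0.65), ([0.618, -0.26, -0.004], 0.54), ([0.618, -0.313, 0.066], 0.47)]
top tin [([0.655, 0.043, 0.002], 0.59)]
top carton [([0.371, 0.015, 0.005], 0.68)]
top tub [([0.629, 0.452, 0.001], 0.62)]
top sprocket [([0.421, 0.522, -0.002], 0.79), ([0.618, -0.261, -0.003], 0.21), ([0.62, -0.314, 0.065], 0.17)]
top spanner [([0.404, -0.518, -0.001], 0.58)]
top grease [([0.777, -0.103, 0.002], 0.47)]
top bell [([0.782, 0.096, -0.003], 0.65)]
side pack [([0.48, -0.311, 0.005], 0.9)]
side pack_nose [([0.403, -0.523, 0.004], 0.46)]
side dock []
side isolator [([0.616, -0.261, 0.003], 0.88), ([0.314,
[... 388 characters left out ...]
[([0.37, 0.018, 0.003], 0.66)]
side tub [([0.626, 0.452, 0.002], 0.91)]
side sprocket []
side spanner [([0.404, -0.52, 0.004], 0.67)]
side grease [([0.778, -0.11, 0.002], 0.72)]
side bell [([0.782, 0.09, 0.004], 0.7)]
{'time': 1.4, 'qpos': array([-1.344 ,  0.342 ,  1.5241, -0.    ,  1.2754, -0.146 ]), 'qvel': array([ 0.0021,  0.0001, -0.0003,  0.0017,  0.0009,  0.0006]), 'joint_efforts': array([  0.0005, -43.113 , -24.4475,   0.072 ,   0.0482,   0.    ]), 'tool_pos': array([ 0.1912, -0.4889,  0.2923]), 'tool_rot': array([3.1415, 0.    , 0.3728]), 'contact_force': array([ 0.588 , -0.761 , -0.0213]), 'torque': array([-0.0075,  0.0511,  0.0018]), 'grip_force': 0.0, 'opening': 0.091774895013358}
```

```bash
cd pics; python3 -c "
import cv2
for n in ['top','side']:
    a=cv2.imread(n+'0.png'); cv2.imwrite(n+'0b.png',cv2.resize(a,(800,600),interpolation=cv2.INTER_CUBIC))"
```

```text
(no output)
```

View pics/top0b.png

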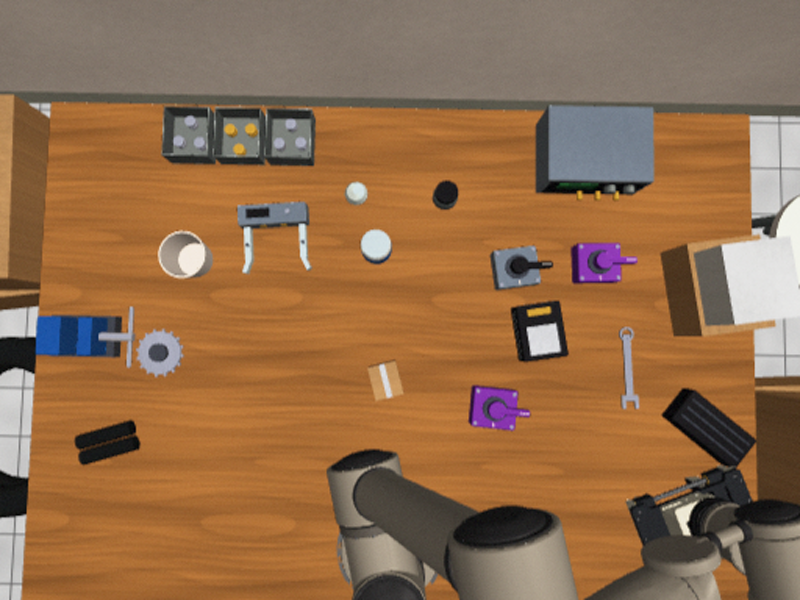

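View pics/side0b.png

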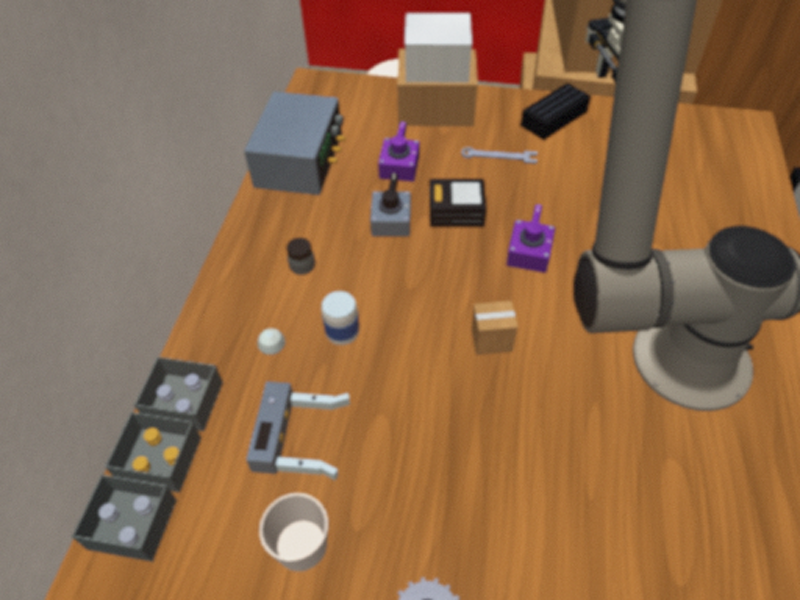

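The pictures show the grey isolator at about (517,267) in the 800 px top view, with two purple look-alikes at (600,262) and (495,408). The pack is at (540,330) and the dock at (275,235), opening towards the robot. The tin (375,245) and the carton (385,380) flank the way. Next I measure the dock, pack and carton precisely.

```bash
python3 - <<'E'
from h import *
import cell
np.set_printoptions(precision=4,suppress=True)
print(getattr(cell,'finger_overhang',None),[n for n in dir(cell) if not n.startswith('_')])
c=read_camera('top')
def rect(q,z,near):
    for d in trace(c,q):
        m=np.array(d['pixels']).astype(np.uint8); v,u=np.nonzero(m)
        if len(u)<20: continue
        g=ray(c,(u.mean(),v.mean()),z)
        if near is not None and np.hypot(*(g[:2]-near))>.08: continue
        cs=max(cv2.findContours(m,0,2)[0],key=cv2.contourArea)
        pts=np.float32([ray(c,p[0],z)[:2] for p in cs])
        print(q,d['confidence'],len(u),'rect(cm..)',cv2.minAreaRect(pts),'\n',cv2.boxPoints(cv2.minAreaRect(pts)).round(4).tolist())
rect('pack',.058,np.array([.48,-.31])); rect('dock',.03,None); rect('carton',.08,np.array([.37,.015])); rect('isolator',.048,np.array([.618,-.26]))
d=c['pixels']; x0,y0,x1,y1=140,115,215,185
a=cv2.resize(d[y0:y1,x0:x1],None,fx=8,fy=8,interpolation=cv2.INTER_CUBIC); cv2.imwrite('pics/dock.png',a)
a=cv2.resize(d[150:240,305:385],None,fx=6,fy=6,interpolation=cv2.INTER_CUBIC); cv2.imwrite('pics/pack.png',a)
E
```

```text
0.0655 ['IKError', 'boxes_of', 'finger_overhang', 'hand_in', 'mark_of', 'observe', 'read_camera', 'trace']
pack 0.66 1157 rect(cm..) ((0.4822879731655121, -0.3077641725540161), (0.12038576602935791, 0.10693901032209396), 9.36598014831543) 
 [[0.4142000079154968, -0.2648000121116638], [0.43160000443458557, -0.3702999949455261], [0.5504000186920166, -0.3506999909877777], [0.5329999923706055, -0.2451999932527542]]
dock 0.63 994 rect(cm..) ((0.6792747974395752, 0.2672255337238312), (0.15084920823574066, 0.15769481658935547), 6.374882698059082) 
 [[0.5956000089645386, 0.33719998598098755], [0.613099992275238, 0.18050000071525574], [0.7630000114440918, 0.1972000002861023], [0.7455000281333923, 0.3540000021457672]]
carton 0.94 420 rect(cm..) ((0.3752289414405823, 0.015450850129127502), (0.07207215577363968, 0.06392891705036163), 15.142184257507324) 
 [[0.3321000039577484, 0.03689999878406525], [0.34880000352859497, -0.024800000712275505], [0.41839998960494995, -0.006000000052154064], [0.4016999900341034, 0.05570000037550926]]
isolator 0.93 792 rect(cm..) ((0.6205450892448425, -0.2728293836116791), (0.0862525999546051, 0.13130176067352295), 9.218725204467773) 
 [[0.5674999952316284, -0.21490000188350677], [0.5885000228881836, -0.34450000524520874], [0.6736000180244446, -0.33070001006126404], [0.6525999903678894, -0.20110000669956207]]
```

View pics/dock.png

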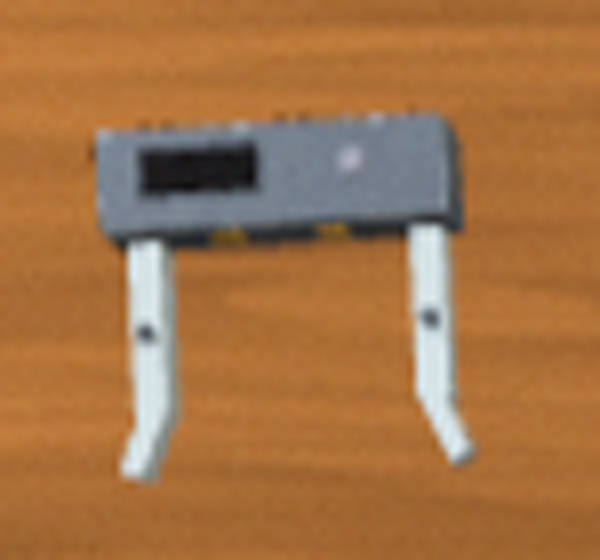

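View pics/pack.png

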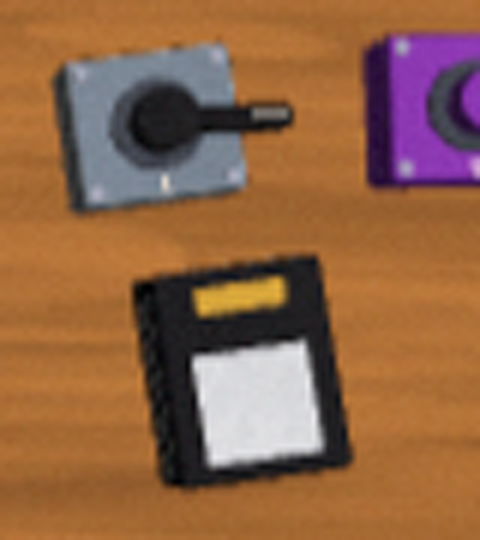

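```bash
python3 - <<'E'
from h import *
np.set_printoptions(precision=4,suppress=True)
c=read_camera('top')
def g(L,off,s,z): return np.array([ray(c,((u+.5)/s-.5+off[0],(v+.5)/s-.5+off[1]),z)[:2] for u,v in L])
s=g([(145,333),(430,318)],(140,115),8,.024); d=s[0]-s[1]; print('screws',s,s.mean(0),np.linalg.norm(d),'yaw',np.arctan2(-d[0],d[1]))
b=g([(97,133),(445,115),(453,218),(108,234)],(140,115),8,.048); print('block',b,[np.linalg.norm(b[i]-b[i-1]) for i in range(4)]); d=b[3]-b[2]; print('yaw',np.arctan2(-d[0],d[1]),'front mid',(b[2]+b[3])/2)
t=g([(138,478),(455,460)],(140,115),8,.024); print('mouth tips',t)
p=g([(155,283),(318,257),(352,462),(180,485)],(305,150),6,.058); print('pack',p,p.mean(0),[np.linalg.norm(p[i]-p[i-1]) for i in range(4)])
d=p[0]+p[1]-p[2]-p[3]; print('yaw',np.arctan2(d[1],d[0]))
q=g([(80,73),(218,52),(235,175),(97,192)],(305,150),6,.048); d=q[0]+q[1]-q[2]-q[3]; print('iso',q.mean(0),np.arctan2(d[1],d[0]))
for n in['top','side']:
  c=read_camera(n)
  for k in('dock','pack','pack_nose','lever_tip','lever_axis'): print(n,k,[(np.round(e['point'],3).tolist(),round(e['confidence'],2)) for e in mark_of(c,k)][:4])
E
```

```text
screws [[0.6598 0.3296]
 [0.6687 0.2067]] [0.6642 0.2681] 0.12327787496100506 yaw 0.07265157227402899
block [[0.7414 0.347 ]
 [0.752  0.199 ]
 [0.7078 0.1943]
 [0.698  0.3406]] [np.float64(0.043799173329714246), np.float64(0.14834018222024364), np.float64(0.04449905760369499), np.float64(0.14669567515362722)]
yaw 0.06632930742273592 front mid [0.7029 0.2675]
mouth tips [[0.5968 0.3303]
 [0.6073 0.194 ]]
pack [[ 0.5294 -0.2603]
 [ 0.5457 -0.3507]
 [ 0.4326 -0.3696]
 [ 0.418  -0.2748]] [ 0.4814 -0.3139] [np.float64(0.11233993457233003), np.float64(0.0918548680388779), np.float64(0.11467440953538852), np.float64(0.09594715005633633)]
yaw 0.14758758553359155
iso [ 0.6202 -0.2633] 0.1448906477002828
top dock []
top pack [([0.482, -0.313, 0.001], 0.78)]
top pack_nose [([0.54, -0.298, 0.0], 0.88), ([0.481, -0.315, -0.0], 0.72), ([0.656, 0.045, 0.0], 0.7), ([0.621, -0.315, 0.066], 0.27)]
top lever_tip [([0.311, -0.274, 0.072], 0.63), ([0.635, -0.495, 0.067], 0.52), ([0.616, -0.317, 0.07], 0.51)]
top lever_axis [([0.626, -0.44, 0.067], 0.72), ([0.617, -0.263, 0.07], 0.64), ([0.313, -0.215, 0.07], 0.56), ([0.48, -0.314, 0.001], 0.49)]
side dock []
side pack [([0.48, -0.313, 0.005], 0.93)]
side pack_nose [([0.405, -0.521, -0.001], 0.55)]
side lever_tip [([0.31, -0.271, 0.069], 0.71), ([0.622, -0.317, 0.072], 0.55), ([0.632, -0.499, 0.067], 0.44)]
side lever_axis [([0.314, -0.219, 0.073], 0.9), ([0.617, -0.259, 0.067], 0.76), ([0.633, -0.438, 0.068], 0.58)]
```

```bash
cat >> h.py <<'E'
def rel(*T):
    s=observe(); p=s['tool_pos']; y0=s['tool_rot'][2]; c,n=np.cos(y0),np.sin(y0)
    print('t',s['time'],'tcp',p.round(4),s['tool_rot'].round(3))
    for x,y,z,yaw in T:
        d=np.array([x,y,z])-p
        w=(yaw-y0+np.pi)%(2*np.pi)-np.pi
        print('x %.1f y %.1f z %.1f rz %.1f'%(1e3*(c*d[0]+n*d[1]),1e3*(n*d[0]-c*d[1]),-1e3*d[2],-np.degrees(w)))
E
python3 -c "
from h import *
rel((.481,-.42,.2,np.pi/2),(.481,-.42,.0985,np.pi/2))"
```

```text
t 2.3 tcp [ 0.1912 -0.4889  0.2923] [3.141 0.    0.373]
x 295.0 y 41.3 z 92.3 rz -68.6
x 295.0 y 41.3 z 193.8 rz -68.6
```

Emit:
arm_command --series '[{"x": 40, "y": 5, "z": 10, "rz": -8}, {"x": 80, "y": 11, "z": 22, "rz": -16}, {"x": 120, "y": 17, "z": 35, "rz": -24}, {"x": 160, "y": 22, "z": 48, "rz": -32}, {"x": 200, "y": 28, "z": 60, "rz": -40}, {"x": 240, "y": 34, "z": 72, "rz": -48}, {"x": 270, "y": 38, "z": 84, "rz": -56}, {"x": 290, "y": 41, "z": 92, "rz": -64}, {"x": 295, "y": 41.3, "z": 92, "rz": -68.6}, {"x": 295, "y": 41.3, "z": 92, "rz": -68.6}, {"x": 295, "y": 41.3, "z": 125, "rz": -68.6}, {"x": 295, "y": 41.3, "z": 155, "rz": -68.6}, {"x": 295, "y": 41.3, "z": 180, "rz": -68.6}, {"x": 295, "y": 41.3, "z": 193.8, "rz": -68.6}, {"x": 295, "y": 41.3, "z": 193.8, "rz": -68.6}, {"x": 295, "y": 41.3, "z": 193.8, "rz": -68.6}]' --hand 70

```text
invalid input
```

Emit:
arm_command --series '[{"x": 40, "y": 5, "z": 10, "rx": 0, "ry": 0, "rz": -8}, {"x": 80, "y": 11, "z": 22, "rx": 0, "ry": 0, "rz": -16}]' --hand 70

```text
time: 2.5
tool_pos: [0.27, -0.4704, 0.2706]
tool_rot: [3.14, 0.001, 0.655]
contact_force: [0.5, -1.1, -0.3]
opening: 0.0799
grip_force: 0.0
```

```bash
python3 -c "
from h import *
rel((.481,-.42,.2,np.pi/2),(.481,-.42,.0985,np.pi/2))"
```

```text
t 2.5 tcp [ 0.27   -0.4704  0.2706] [3.14e+00 1.00e-03 6.55e-01]
x 198.1 y 88.5 z 70.6 rz -52.5
x 198.1 y 88.5 z 172.1 rz -52.5
```

Emit:
arm_command --series '[{"x": 32, "y": 14, "z": 12, "rx": 0, "ry": 0, "rz": -8}, {"x": 64, "y": 28, "z": 24, "rx": 0, "ry": 0, "rz": -16}, {"x": 96, "y": 43, "z": 36, "rx": 0, "ry": 0, "rz": -24}, {"x": 128, "y": 57, "z": 48, "rx": 0, "ry": 0, "rz": -32}, {"x": 160, "y": 71, "z": 60, "rx": 0, "ry": 0, "rz": -40}, {"x": 185, "y": 82, "z": 68, "rx": 0, "ry": 0, "rz": -48}, {"x": 198, "y": 88, "z": 71, "rx": 0, "ry": 0, "rz": -52.5}, {"x": 198, "y": 88.5, "z": 100, "rx": 0, "ry": 0, "rz": -52.5}, {"x": 198, "y": 88.5, "z": 135, "rx": 0, "ry": 0, "rz": -52.5}, {"x": 198, "y": 88.5, "z": 160, "rx": 0, "ry": 0, "rz": -52.5}, {"x": 198, "y": 88.5, "z": 172, "rx": 0, "ry": 0, "rz": -52.5}, {"x": 198, "y": 88.5, "z": 172, "rx": 0, "ry": 0, "rz": -52.5}, {"x": 198, "y": 88.5, "z": 172, "rx": 0, "ry": 0, "rz": -52.5}]'

```text
time: 3.8
tool_pos: [0.4813, -0.4208, 0.0993]
tool_rot: [3.14, 0.001, 1.568]
contact_force: [-0.4, -0.8, 0.3]
opening: 0.0699
grip_force: 0.0
```

Emit:
arm_command --series '[{"x": 15, "y": 0, "z": 0, "rx": 0, "ry": 0, "rz": 0}, {"x": 30, "y": 0, "z": 0, "rx": 0, "ry": 0, "rz": 0}, {"x": 38, "y": 0, "z": 0, "rx": 0, "ry": 0, "rz": 0}, {"x": 46, "y": 0, "z": 0, "rx": 0, "ry": 0, "rz": 0}, {"x": 54, "y": 0, "z": 0, "rx": 0, "ry": 0, "rz": 0}, {"x": 62, "y": 0, "z": 0, "rx": 0, "ry": 0, "rz": 0}, {"x": 70, "y": 0, "z": 0, "rx": 0, "ry": 0, "rz": 0}, {"x": 80, "y": 1, "z": 0, "rx": 0, "ry": 0, "rz": 0}, {"x": 90, "y": 1, "z": 0, "rx": 0, "ry": 0, "rz": 0}, {"x": 100, "y": 2, "z": 0, "rx": 0, "ry": 0, "rz": 0}, {"x": 110, "y": 2, "z": 0, "rx": 0, "ry": 0, "rz": 0}, {"x": 120, "y": 3, "z": 0, "rx": 0, "ry": 0, "rz": 0}, {"x": 130, "y": 3, "z": 0, "rx": 0, "ry": 0, "rz": 0}, {"x": 136, "y": 4, "z": 0, "rx": 0, "ry": 0, "rz": 0}, {"x": 140, "y": 4, "z": 0, "rx": 0, "ry": 0, "rz": 0}, {"x": 140, "y": 4, "z": 0, "rx": 0, "ry": 0, "rz": 0}]'

```text
time: 5.4
tool_pos: [0.4857, -0.2801, 0.0986]
tool_rot: [3.14, 0.001, 1.568]
contact_force: [0.6, -2.0, 2.2]
opening: 0.0699
grip_force: 1.2
```

```bash
cat >> h.py <<'E'
def look(name,*qs):
    for n in ['top','side']:
        c=read_camera(n)
        for k in qs: print(n,k,[(np.round(e['point'],3).tolist(),round(e['confidence'],2)) for e in mark_of(c,k)][:4])
        cv2.imwrite(f'pics/{name}_{n}.png',cv2.resize(c['pixels'],(800,600),interpolation=cv2.INTER_CUBIC))
E
python3 -c "
from h import *
look('a','pack','pack_nose','isolator')"
```

```text
top pack [([0.492, -0.222, 0.001], 0.79)]
top pack_nose [([0.554, -0.218, -0.003], 0.75), ([0.492, -0.224, 0.001], 0.37)]
top isolator [([0.633, -0.44, 0.001], 0.75), ([0.316, -0.215, 0.0], 0.7), ([0.401, -0.517, -0.004], 0.64), ([0.619, -0.261, -0.002], 0.57)]
side pack [([0.49, -0.218, 0.007], 0.93)]
side pack_nose []
side isolator [([0.617, -0.261, 0.002], 0.92), ([0.31, -0.213, 0.001], 0.67), ([0.632, -0.44, -0.001], 0.58), ([0.368, 0.018, 0.002], 0.51)]
```

View pics/a_side.png

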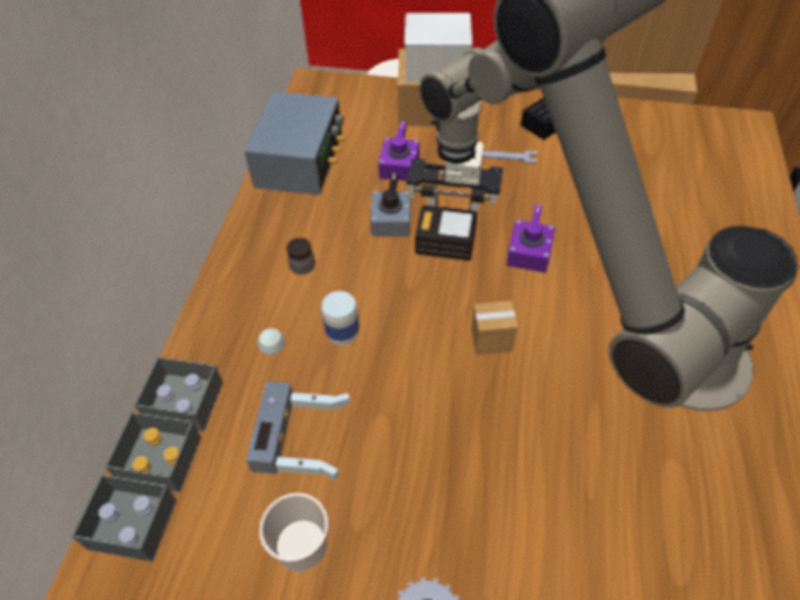

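The pack sits flush ahead of the fingers, at (446,232), and the bystanders haven't moved. I'll continue sideways.

Emit:
arm_command --series '[{"x": 6, "y": 0, "z": 0, "rx": 0, "ry": 0, "rz": 0}, {"x": 16, "y": 1, "z": 0, "rx": 0, "ry": 0, "rz": 0}, {"x": 28, "y": 2, "z": 0, "rx": 0, "ry": 0, "rz": 0}, {"x": 41, "y": 2, "z": 0, "rx": 0, "ry": 0, "rz": 0}, {"x": 54, "y": 3, "z": 0, "rx": 0, "ry": 0, "rz": 0}, {"x": 67, "y": 4, "z": 0, "rx": 0, "ry": 0, "rz": 0}, {"x": 80, "y": 5, "z": 0, "rx": 0, "ry": 0, "rz": 0}, {"x": 93, "y": 6, "z": 0, "rx": 0, "ry": 0, "rz": 0}, {"x": 106, "y": 7, "z": 0, "rx": 0, "ry": 0, "rz": 0}, {"x": 119, "y": 8, "z": 0, "rx": 0, "ry": 0, "rz": 0}, {"x": 132, "y": 9, "z": 0, "rx": 0, "ry": 0, "rz": 0}, {"x": 145, "y": 10, "z": 0, "rx": 0, "ry": 0, "rz": 0}, {"x": 158, "y": 11, "z": 0, "rx": 0, "ry": 0, "rz": 0}, {"x": 170, "y": 12, "z": 0, "rx": 0, "ry": 0, "rz": 0}, {"x": 178, "y": 12, "z": 0, "rx": 0, "ry": 0, "rz": 0}, {"x": 182, "y": 12, "z": 0, "rx": 0, "ry": 0, "rz": 0}, {"x": 182, "y": 12, "z": 0, "rx": 0, "ry": 0, "rz": 0}]'

```text
time: 7.5
tool_pos: [0.4976, -0.0976, 0.0983]
tool_rot: [-3.142, -0.0, 1.569]
contact_force: [0.4, 0.2, 0.2]
opening: 0.0699
grip_force: 0.0
```

```bash
python3 -c "
from h import *
look('b','pack','pack_nose','tin','carton')"
```

```text
top pack [([0.502, -0.039, 0.001], 0.82)]
top pack_nose []
top tin [([0.656, 0.042, 0.0], 0.76)]
top carton [([0.376, 0.017, 0.002], 0.73)]
side pack [([0.503, -0.036, 0.005], 0.92)]
side pack_nose []
side tin [([0.654, 0.042, -0.002], 0.75)]
side carton [([0.367, 0.014, -0.0], 0.77), ([0.613, -0.26, 0.068], 0.57), ([0.627, 0.452, -0.001], 0.46)]
```

Emit:
arm_command --series '[{"x": 6, "y": 0, "z": 0, "rx": 0, "ry": 0, "rz": 0}, {"x": 17, "y": 0, "z": 0, "rx": 0, "ry": 0, "rz": 0}, {"x": 32, "y": 1, "z": 0, "rx": 0, "ry": 0, "rz": 0}, {"x": 49, "y": 1, "z": 0, "rx": 0, "ry": 0, "rz": 0}, {"x": 66, "y": 1, "z": 0, "rx": 0, "ry": 0, "rz": 0}, {"x": 83, "y": 2, "z": 0, "rx": 0, "ry": 0, "rz": 0}, {"x": 100, "y": 2, "z": 0, "rx": 0, "ry": 0, "rz": 0}, {"x": 117, "y": 2, "z": 0, "rx": 0, "ry": 0, "rz": 0}, {"x": 134, "y": 3, "z": 0, "rx": 0, "ry": 0, "rz": 0}, {"x": 151, "y": 3, "z": 0, "rx": 0, "ry": 0, "rz": 0}, {"x": 168, "y": 3, "z": 0, "rx": 0, "ry": 0, "rz": -0.5}, {"x": 185, "y": 4, "z": 0, "rx": 0, "ry": 0, "rz": -1}, {"x": 202, "y": 4, "z": 0, "rx": 0, "ry": 0, "rz": -1.5}, {"x": 219, "y": 4, "z": 0, "rx": 0, "ry": 0, "rz": -2}, {"x": 236, "y": 5, "z": 0, "rx": 0, "ry": 0, "rz": -2.5}, {"x": 253, "y": 5, "z": 0, "rx": 0, "ry": 0, "rz": -3}, {"x": 268, "y": 5, "z": 0, "rx": 0, "ry": 0, "rz": -3.5}, {"x": 280, "y": 5, "z": 0, "rx": 0, "ry": 0, "rz": -4}, {"x": 288, "y": 5, "z": 0, "rx": 0, "ry": 0, "rz": -4}, {"x": 293, "y": 5, "z": 0, "rx": 0, "ry": 0, "rz": -4}]'

```text
time: 10.0
tool_pos: [0.5031, 0.1953, 0.0982]
tool_rot: [-3.141, 0.001, 1.639]
contact_force: [-0.5, -5.6, 3.2]
opening: 0.0699
grip_force: 2.9
```

```bash
python3 -c "
from h import *
look('c','pack','pack_nose','tin','carton','dock')
rel((.49,.17,.1,1.64))"
```

```text
top pack [([0.627, 0.45, 0.002], 0.46), ([0.777, -0.104, 0.001], 0.35), ([0.657, 0.042, -0.0], 0.3)]
top pack_nose []
top tin [([0.66, 0.045, 0.0], 0.83)]
top carton [([0.373, 0.013, -0.0], 0.71)]
top dock [([0.658, 0.044, 0.0], 0.62)]
side pack [([0.505, 0.258, 0.005], 0.93)]
side pack_nose []
side tin [([0.654, 0.04, -0.002], 0.89)]
side carton [([0.37, 0.018, -0.0], 0.92)]
side dock []
t 10.6 tcp [0.5034 0.1946 0.0982] [-3.142 -0.     1.638]
x -23.6 y -15.0 z -1.8 rz -0.1
```

View pics/c_top.png

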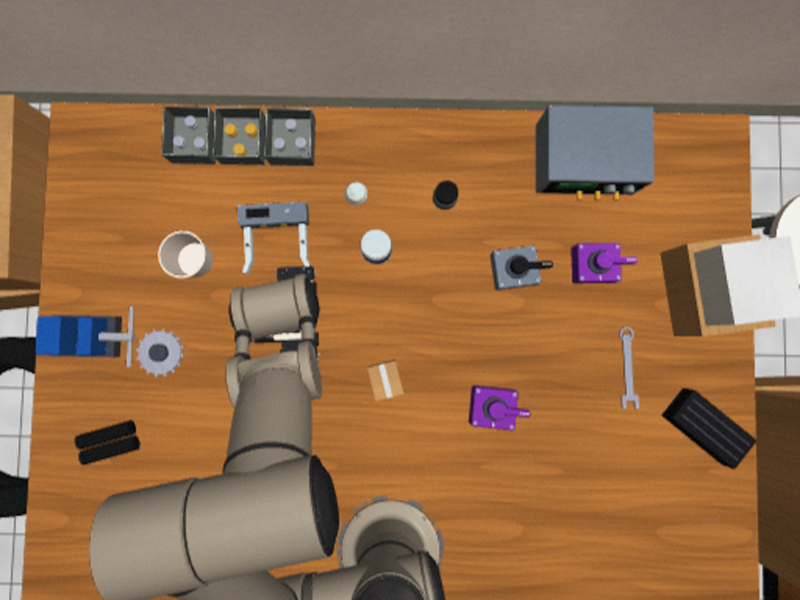

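The top view shows the gripper over the dock mouth with the pack underneath it. The tin at (375,245) and the carton at (385,380) are unmoved. Next I go round behind the pack.

```bash
python3 -c "
from h import *
rel((.505,.165,.1,1.638),(.505,.165,.19,1.638),(.41,.251,.19,.07),(.41,.251,.0985,.07))"
```

```text
t 10.6 tcp [0.5034 0.1946 0.0982] [-3.142 -0.     1.638]
x -29.6 y -0.3 z -1.8 rz -0.0
x -29.6 y -0.3 z -91.8 rz -0.0
x 62.5 y -89.4 z -91.8 rz 89.8
x 62.5 y -89.4 z -0.3 rz 89.8
```

Emit:
arm_command --series '[{"x": -15, "y": 0, "z": 0, "rx": 0, "ry": 0, "rz": 0}, {"x": -30, "y": 0, "z": 0, "rx": 0, "ry": 0, "rz": 0}, {"x": -30, "y": 0, "z": -40, "rx": 0, "ry": 0, "rz": 0}, {"x": -30, "y": 0, "z": -80, "rx": 0, "ry": 0, "rz": 0}, {"x": -30, "y": 0, "z": -92, "rx": 0, "ry": 0, "rz": 0}, {"x": -22, "y": -8, "z": -92, "rx": 0, "ry": 0, "rz": 8}, {"x": -14, "y": -16, "z": -92, "rx": 0, "ry": 0, "rz": 16}, {"x": -6, "y": -24, "z": -92, "rx": 0, "ry": 0, "rz": 24}, {"x": 2, "y": -32, "z": -92, "rx": 0, "ry": 0, "rz": 32}, {"x": 10, "y": -40, "z": -92, "rx": 0, "ry": 0, "rz": 40}, {"x": 18, "y": -48, "z": -92, "rx": 0, "ry": 0, "rz": 48}, {"x": 27, "y": -56, "z": -92, "rx": 0, "ry": 0, "rz": 56}, {"x": 36, "y": -64, "z": -92, "rx": 0, "ry": 0, "rz": 64}, {"x": 45, "y": -72, "z": -92, "rx": 0, "ry": 0, "rz": 72}, {"x": 54, "y": -80, "z": -92, "rx": 0, "ry": 0, "rz": 80}, {"x": 62, "y": -89, "z": -92, "rx": 0, "ry": 0, "rz": 88}, {"x": 62, "y": -89, "z": -92, "rx": 0, "ry": 0, "rz": 90}, {"x": 62, "y": -89, "z": -92, "rx": 0, "ry": 0, "rz": 90}]' --hand 50

```text
time: 12.4
tool_pos: [0.4102, 0.2498, 0.1898]
tool_rot: [3.141, 0.001, 0.067]
contact_force: [0.0, -0.8, 0.4]
opening: 0.0499
grip_force: 0.0
```

```bash
python3 - <<'E'
from h import *
look('d','pack','pack_nose')
rel((.41,.251,.0985,.07))
c=read_camera('side')
cv2.imwrite('pics/d_crop.png',cv2.resize(c['pixels'][220:320,140:330],None,fx=4,fy=4,interpolation=cv2.INTER_CUBIC))
E
```

```text
top pack [([0.505, 0.253, 0.003], 0.72)]
top pack_nose [([0.565, 0.26, -0.001], 0.63)]
side pack [([0.502, 0.257, 0.005], 0.95)]
side pack_nose [([0.779, -0.107, 0.001], 0.18)]
t 12.7 tcp [0.4106 0.2502 0.1901] [3.141 0.    0.067]
x -0.5 y -0.8 z 91.6 rz -0.2
```

View pics/d_crop.png

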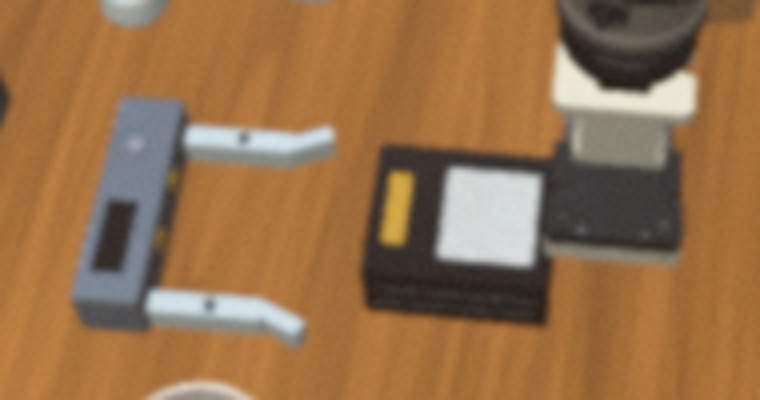

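The pack is flat and lined up with the dock mouth: brass stripe at (397,208), guide tips at (330,137) and (297,330). Now I lower and push in.

Emit:
arm_command --series '[{"x": 0, "y": -1, "z": 35, "rx": 0, "ry": 0, "rz": 0}, {"x": 0, "y": -1, "z": 70, "rx": 0, "ry": 0, "rz": 0}, {"x": 0, "y": -1, "z": 91, "rx": 0, "ry": 0, "rz": 0}, {"x": 0, "y": -1, "z": 91, "rx": 0, "ry": 0, "rz": 0}, {"x": 10, "y": -1, "z": 91, "rx": 0, "ry": 0, "rz": 0}, {"x": 20, "y": -1, "z": 91, "rx": 0, "ry": 0, "rz": 0}, {"x": 28, "y": -1, "z": 91, "rx": 0, "ry": 0, "rz": 0}, {"x": 38, "y": -1, "z": 91, "rx": 0, "ry": 0, "rz": 0}, {"x": 48, "y": -1, "z": 91, "rx": 0, "ry": 0, "rz": 0}, {"x": 58, "y": -1, "z": 91, "rx": 0, "ry": 0, "rz": 0}, {"x": 68, "y": -1, "z": 91, "rx": 0, "ry": 0, "rz": 0}, {"x": 78, "y": -1, "z": 91, "rx": 0, "ry": 0, "rz": 0}, {"x": 88, "y": -1, "z": 91, "rx": 0, "ry": 0, "rz": 0}, {"x": 98, "y": -1, "z": 91, "rx": 0, "ry": 0, "rz": 0}, {"x": 108, "y": -1, "z": 91, "rx": 0, "ry": 0, "rz": 0}, {"x": 118, "y": -1, "z": 91, "rx": 0, "ry": 0, "rz": 0}, {"x": 128, "y": -1, "z": 91, "rx": 0, "ry": 0, "rz": 0}, {"x": 136, "y": -1, "z": 91, "rx": 0, "ry": 0, "rz": 0}, {"x": 142, "y": -1, "z": 91, "rx": 0, "ry": 0, "rz": 0}, {"x": 142, "y": -1, "z": 91, "rx": 0, "ry": 0, "rz": 0}]'

```text
time: 14.75
tool_pos: [0.5531, 0.2611, 0.1001]
tool_rot: [-3.141, -0.002, 0.067]
contact_force: [-1.2, 0.0, 0.7]
opening: 0.05
grip_force: 0.3
```

```bash
python3 - <<'E'
from h import *
look('e','pack','pack_nose')
rel((.57,.2599,.0985,.07))
c=read_camera('side')
cv2.imwrite('pics/e_crop.png',cv2.resize(c['pixels'][220:320,140:330],None,fx=4,fy=4,interpolation=cv2.INTER_CUBIC))
E
```

```text
top pack [([0.623, 0.262, 0.001], 0.95)]
top pack_nose []
side pack []
side pack_nose []
t 15.05 tcp [0.5523 0.2611 0.0994] [-3.142e+00 -1.000e-03  6.700e-02]
x 17.6 y 2.4 z 0.9 rz -0.2
```

View pics/e_crop.png

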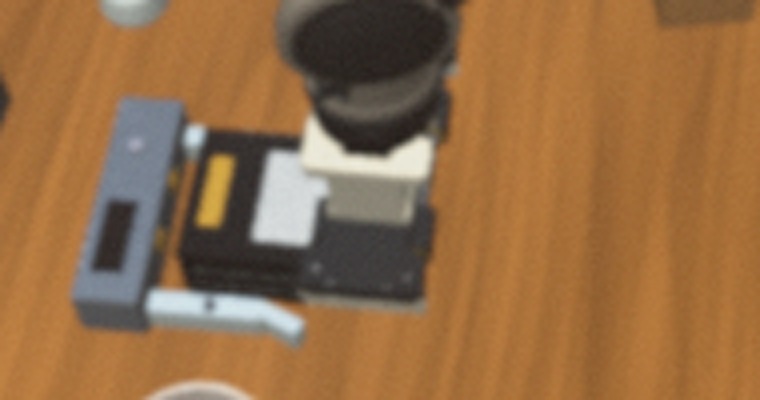

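The pack is between the guides, with a gap of about 18 mm to the block (around pixel (175,220)). I'll finish with a slow push.

Emit:
arm_command --series '[{"x": 4, "y": 0, "z": 0, "rx": 0, "ry": 0, "rz": 0}, {"x": 8, "y": 0, "z": 0, "rx": 0, "ry": 0, "rz": 0}, {"x": 12, "y": 0, "z": 0, "rx": 0, "ry": 0, "rz": 0}, {"x": 15, "y": 0, "z": 0, "rx": 0, "ry": 0, "rz": 0}, {"x": 17, "y": 0, "z": 0, "rx": 0, "ry": 0, "rz": 0}, {"x": 18, "y": 0, "z": 0, "rx": 0, "ry": 0, "rz": 0}, {"x": 19, "y": 0, "z": 0, "rx": 0, "ry": 0, "rz": 0}]'

```text
time: 15.8
tool_pos: [0.5695, 0.2624, 0.0992]
tool_rot: [3.141, 0.004, 0.068]
contact_force: [-6.5, -0.6, 4.5]
opening: 0.05
grip_force: 3.6
```

Emit:
arm_command --series '[{"x": 1, "y": 0, "z": 0, "rx": 0, "ry": 0, "rz": 0}, {"x": 2, "y": 0, "z": 0, "rx": 0, "ry": 0, "rz": 0}, {"x": 2, "y": 0, "z": 0, "rx": 0, "ry": 0, "rz": 0}]'

```text
time: 16.1
tool_pos: [0.5713, 0.2625, 0.0992]
tool_rot: [3.141, 0.004, 0.068]
contact_force: [-6.9, -0.6, 5.8]
opening: 0.0503
grip_force: 4.0
```

Emit:
arm_command --series '[{"x": 1, "y": 0, "z": 0, "rx": 0, "ry": 0, "rz": 0}, {"x": 2, "y": 0, "z": 0, "rx": 0, "ry": 0, "rz": 0}, {"x": 3, "y": 0, "z": 0, "rx": 0, "ry": 0, "rz": 0}, {"x": 3, "y": 0, "z": 0, "rx": 0, "ry": 0, "rz": 0}]'

```text
time: 16.5
tool_pos: [0.5717, 0.2626, 0.0992]
tool_rot: [3.14, 0.011, 0.068]
contact_force: [-18.8, -1.7, 13.2]
opening: 0.0502
grip_force: 9.4
```

The force jumps with no further travel, so the pack is against the block. I back off, rise and verify.

Emit:
arm_command --series '[{"x": -15, "y": 0, "z": 0, "rx": 0, "ry": 0, "rz": 0}, {"x": -30, "y": 0, "z": 0, "rx": 0, "ry": 0, "rz": 0}, {"x": -35, "y": 0, "z": -40, "rx": 0, "ry": 0, "rz": 0}, {"x": -35, "y": 10, "z": -80, "rx": 0, "ry": 0, "rz": 0}, {"x": -20, "y": 40, "z": -120, "rx": 0, "ry": 0, "rz": 0}, {"x": 0, "y": 80, "z": -140, "rx": 0, "ry": 0, "rz": 0}, {"x": 10, "y": 125, "z": -140, "rx": 0, "ry": 0, "rz": 0}, {"x": 15, "y": 170, "z": -140, "rx": 0, "ry": 0, "rz": 0}, {"x": 20, "y": 215, "z": -140, "rx": 0, "ry": 0, "rz": 0}, {"x": 25, "y": 260, "z": -140, "rx": 0, "ry": 0, "rz": 0}, {"x": 30, "y": 305, "z": -140, "rx": 0, "ry": 0, "rz": 0}, {"x": 35, "y": 350, "z": -140, "rx": 0, "ry": 0, "rz": 0}, {"x": 40, "y": 380, "z": -140, "rx": 0, "ry": 0, "rz": 0}, {"x": 40, "y": 380, "z": -140, "rx": 0, "ry": 0, "rz": 0}, {"x": 40, "y": 380, "z": -140, "rx": 0, "ry": 0, "rz": 0}]' --hand 0

```text
time: 18.0
tool_pos: [0.6414, -0.1143, 0.2389]
tool_rot: [-3.141, 0.0, 0.066]
contact_force: [0.5, 0.6, -0.0]
opening: 0.0005
grip_force: 0.0
```

```bash
python3 - <<'E'
from h import *
look('f','pack','pack_nose','lever_axis','lever_tip','tin','carton')
rel((.6636,-.306,.22,.14),(.6636,-.306,.1275,.14))
c=read_camera('top')
a=cv2.resize(c['pixels'][115:185,140:215],None,fx=8,fy=8,interpolation=cv2.INTER_CUBIC); cv2.imwrite('pics/f_crop.png',a)
E
```

```text
top pack [([0.641, 0.263, -0.001], 0.7)]
top pack_nose [([0.703, 0.269, 0.002], 0.83)]
top lever_axis [([0.616, -0.262, 0.07], 0.97), ([0.311, -0.216, 0.071], 0.95), ([0.629, -0.439, 0.068], 0.88)]
top lever_tip [([0.62, -0.316, 0.067], 0.75), ([0.633, -0.499, 0.067], 0.74), ([0.313, -0.271, 0.07], 0.49)]
top tin [([0.653, 0.042, -0.001], 0.65), ([0.616, -0.315, 0.068], 0.49), ([0.618, -0.261, -0.004], 0.34)]
top carton [([0.375, 0.015, 0.001], 0.63)]
side pack [([0.639, 0.265, 0.004], 0.96)]
side pack_nose [([0.406, -0.521, -0.002], 0.43)]
side lever_axis [([0.619, -0.263, 0.072], 0.86), ([0.314, -0.219, 0.072], 0.69), ([0.631, -0.436, 0.068], 0.64)]
side lever_tip [([0.634, -0.499, 0.068], 0.65), ([0.623, -0.318, 0.074], 0.53), ([0.312, -0.273, 0.066], 0.46), ([0.782, 0.092, 0.004], 0.43)]
side tin [([0.65, 0.043, -0.002], 0.6)]
side carton [([0.366, 0.016, -0.0], 0.76)]
t 18.7 tcp [ 0.6414 -0.1136  0.2392] [ 3.142 -0.     0.067]
x 9.2 y 193.4 z 19.2 rz -4.2
x 9.2 y 193.4 z 111.7 rz -4.2
```

View pics/f_crop.png

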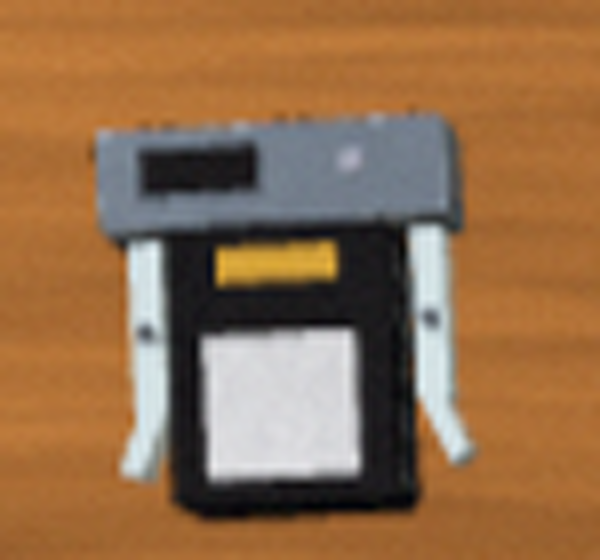

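The pack is home, with its top edge meeting the block along (165–410, 230) and one guide on each side. Now the lever: I approach its far side.

Emit:
arm_command --series '[{"x": 2, "y": 45, "z": 0, "rx": 0, "ry": 0, "rz": -1}, {"x": 4, "y": 90, "z": 0, "rx": 0, "ry": 0, "rz": -2}, {"x": 7, "y": 135, "z": 8, "rx": 0, "ry": 0, "rz": -3}, {"x": 9, "y": 175, "z": 15, "rx": 0, "ry": 0, "rz": -4}, {"x": 9, "y": 193, "z": 20, "rx": 0, "ry": 0, "rz": -4}, {"x": 9, "y": 193, "z": 20, "rx": 0, "ry": 0, "rz": -4}, {"x": 9, "y": 193, "z": 55, "rx": 0, "ry": 0, "rz": -4}, {"x": 9, "y": 193, "z": 90, "rx": 0, "ry": 0, "rz": -4}, {"x": 9, "y": 193, "z": 111, "rx": 0, "ry": 0, "rz": -4}, {"x": 9, "y": 193, "z": 111, "rx": 0, "ry": 0, "rz": -4}, {"x": 9, "y": 193, "z": 111, "rx": 0, "ry": 0, "rz": -4}]'

```text
time: 19.85
tool_pos: [0.664, -0.3044, 0.1293]
tool_rot: [3.141, -0.001, 0.138]
contact_force: [-0.1, 0.3, 0.3]
opening: 0.0002
grip_force: 0.0
```

```bash
python3 - <<'E'
from h import *
ax=np.array([.617,-.2625]); T=[]
for k in range(0,97,8):
    a=np.radians(-82-k); u=np.array([np.cos(a),np.sin(a)]); v=np.array([-u[1],u[0]])
    p=ax+.05*u+.0175*v; T.append((p[0],p[1],.1275,.14-np.radians(k)))
rel(*T)
E
```

```text
t 19.85 tcp [ 0.664  -0.3044  0.1293] [ 3.141e+00 -1.000e-03  1.380e-01]
x -23.2 y 2.0 z 1.8 rz -0.1
x -30.3 y 3.9 z 1.8 rz 7.9
x -37.7 y 4.9 z 1.8 rz 15.9
x -45.0 y 4.8 z 1.8 rz 23.9
x -52.3 y 3.7 z 1.8 rz 31.9
x -59.4 y 1.6 z 1.8 rz 39.9
x -66.1 y -1.5 z 1.8 rz 47.9
x -72.4 y -5.5 z 1.8 rz 55.9
x -78.0 y -10.3 z 1.8 rz 63.9
x -82.9 y -15.9 z 1.8 rz 71.9
x -86.9 y -22.0 z 1.8 rz 79.9
x -90.1 y -28.7 z 1.8 rz 87.9
x -92.3 y -35.8 z 1.8 rz 95.9
```

Emit:
arm_command --series '[{"x": -12, "y": 1, "z": 0, "rx": 0, "ry": 0, "rz": 0}, {"x": -23, "y": 2, "z": 0, "rx": 0, "ry": 0, "rz": 0}, {"x": -30, "y": 4, "z": 0, "rx": 0, "ry": 0, "rz": 8}, {"x": -38, "y": 5, "z": 0, "rx": 0, "ry": 0, "rz": 16}, {"x": -45, "y": 5, "z": 0, "rx": 0, "ry": 0, "rz": 24}, {"x": -52, "y": 4, "z": 0, "rx": 0, "ry": 0, "rz": 32}, {"x": -59, "y": 2, "z": 0, "rx": 0, "ry": 0, "rz": 40}, {"x": -66, "y": -1, "z": 0, "rx": 0, "ry": 0, "rz": 48}, {"x": -72, "y": -5, "z": 0, "rx": 0, "ry": 0, "rz": 56}, {"x": -78, "y": -10, "z": 0, "rx": 0, "ry": 0, "rz": 64}, {"x": -83, "y": -16, "z": 0, "rx": 0, "ry": 0, "rz": 72}, {"x": -87, "y": -22, "z": 0, "rx": 0, "ry": 0, "rz": 80}, {"x": -90, "y": -28, "z": 0, "rx": 0, "ry": 0, "rz": 87}, {"x": -90, "y": -28, "z": 0, "rx": 0, "ry": 0, "rz": 87}]'

```text
time: 21.25
tool_pos: [0.5712, -0.2901, 0.1311]
tool_rot: [-3.139, -0.003, -1.382]
contact_force: [0.7, 0.3, 0.3]
opening: 0.0004
grip_force: 0.0
```

Emit:
arm_command --series '[{"x": -2, "y": 0, "z": 0, "rx": 0, "ry": 0, "rz": 1}, {"x": -4, "y": 0, "z": 0, "rx": 0, "ry": 0, "rz": 2}, {"x": -6, "y": 0, "z": 0, "rx": 0, "ry": 0, "rz": 3}, {"x": -6, "y": 0, "z": 0, "rx": 0, "ry": 0, "rz": 3}]'

```text
time: 21.65
tool_pos: [0.5703, -0.2869, 0.1298]
tool_rot: [-3.139, -0.006, -1.433]
contact_force: [0.9, -9.5, 2.3]
opening: 0.0004
grip_force: 4.7
```

```bash
python3 - <<'E'
from h import *
look('g','lever_tip','lever_axis')
E
```

```text
top lever_tip [([0.633, -0.496, 0.066], 0.52), ([0.56, -0.266, 0.066], 0.42)]
top lever_axis [([0.631, -0.44, 0.068], 0.73), ([0.614, -0.26, 0.069], 0.68)]
side lever_tip [([0.565, -0.274, 0.069], 0.65), ([0.31, -0.274, 0.067], 0.64)]
side lever_axis [([0.311, -0.216, 0.074], 0.89), ([0.616, -0.262, 0.07], 0.86)]
```

The force has risen to 9.5 N and the lever tip is where "on" should be, so it is at its stop. I retreat and check.

Emit:
arm_command --series '[{"x": 10, "y": 0, "z": 0, "rx": 0, "ry": 0, "rz": 0}, {"x": 25, "y": 0, "z": 0, "rx": 0, "ry": 0, "rz": 0}, {"x": 35, "y": 0, "z": 0, "rx": 0, "ry": 0, "rz": 0}, {"x": 35, "y": 0, "z": -40, "rx": 0, "ry": 0, "rz": 0}, {"x": 35, "y": 0, "z": -80, "rx": 0, "ry": 0, "rz": 0}, {"x": 70, "y": 10, "z": -110, "rx": 0, "ry": 0, "rz": 0}, {"x": 110, "y": 20, "z": -120, "rx": 0, "ry": 0, "rz": 0}, {"x": 110, "y": 20, "z": -120, "rx": 0, "ry": 0, "rz": 0}, {"x": 110, "y": 20, "z": -120, "rx": 0, "ry": 0, "rz": 0}, {"x": 110, "y": 20, "z": -120, "rx": 0, "ry": 0, "rz": 0}]'

```text
time: 22.95
tool_pos: [0.5644, -0.3954, 0.247]
tool_rot: [3.14, 0.002, -1.433]
contact_force: [0.3, -0.8, 0.0]
opening: 0.0003
grip_force: 0.0
```

```bash
python3 - <<'E'
from h import *
look('h','lever_tip','lever_axis','pack','pack_nose')
s=observe();print(s['time'],s['tool_pos'],s['contact_force'])
E
```

```text
top lever_tip [([0.31, -0.272, 0.072], 0.6), ([0.563, -0.269, 0.069], 0.57)]
top lever_axis [([0.615, -0.264, 0.07], 0.89), ([0.314, -0.214, 0.069], 0.69), ([0.63, -0.437, 0.065], 0.64)]
top pack [([0.371, 0.015, -0.0], 0.67), ([0.644, 0.262, -0.001], 0.59)]
top pack_nose [([0.7, 0.268, -0.002], 0.94)]
side lever_tip [([0.635, -0.495, 0.066], 0.72), ([0.311, -0.273, 0.071], 0.52), ([0.564, -0.273, 0.072], 0.51)]
side lever_axis [([0.63, -0.436, 0.07], 0.79), ([0.613, -0.265, 0.07], 0.78), ([0.312, -0.22, 0.072], 0.77), ([0.565, -0.273, 0.07], 0.33)]
side pack [([0.641, 0.266, 0.002], 0.76), ([0.625, 0.45, 0.001], 0.52)]
side pack_nose []
23.45 [ 0.56457433 -0.39584773  0.24826013] [ 0.49663788 -0.66188893 -0.53692543]
```

View pics/h_side.png

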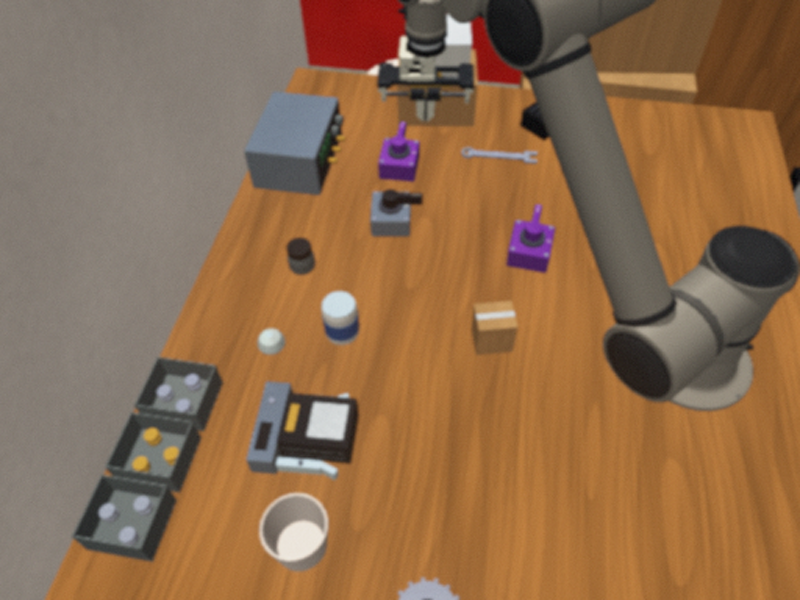

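The pack is in the dock (320,425), the grey isolator's lever points to the robot (405,198), nothing else has moved and the gripper is clear. I'm handing in.

```bash
python3 -c "
from cell import *
print(hand_in())"
```

```text
the job is handed in; nothing more can be done
None
```

I pushed the pack home against the contact block, then turned the isolator lever to its on stop, and handed the job in at about 23 s; the last camera check showed both in place and no bystander visibly moved, but no verdict was returned.

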